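Close the storage jars, each with its own lid

TASK

Close the four white storage jars so that what is in them stays fresh: put each wooden lid on the jar that it fits (large round, small round, square, oblong), fully home so that it lies flat on the rim. Leave the jars standing where they are, let go of the lids, and do not push or knock over the mug or the pepper mill.

Things in the scene. Friction and masses are not known exactly. Their poses are not given: they have to be found in the camera images.
- jar_large: The large round jar: open white ceramic storage jar, straight walls 5 mm thick, floor 6 mm; stands loose on the worktop, 0.75 kg. Outer diameter 124 mm, mouth 114 mm, height 70 mm; low and wide, with round biscuits in it. Origin: centre of its underside; z up along its axis.
- jar_small: The small round jar: open white ceramic storage jar, straight walls 5 mm thick, floor 6 mm; stands loose on the worktop, 0.65 kg. Outer diameter 92 mm, mouth 82 mm, height 95 mm; the tallest and narrowest, with three coffee capsules in it. Origin: centre of its underside; z up along its axis.
- jar_square: The square jar: open white ceramic storage jar, straight walls 5 mm thick, floor 6 mm; stands loose on the worktop, 0.85 kg. Outside 106 x 106 mm, mouth 96 x 96 mm, corners rounded, height 85 mm; with brown sugar cubes in it. Origin: centre of its underside; z up along its axis; x and y along its sides.
- jar_oblong: The oblong jar: open white ceramic storage jar, straight walls 5 mm thick, floor 6 mm; stands loose on the worktop, 0.8 kg. Outside 90 mm (x) by 136 mm (y), mouth 80 x 126 mm, corners rounded, height 62 mm; the lowest, with a row of crispbread in it. Origin: centre of its underside; z up along its axis; y along its long sides.
- lid_large: The lid of the large round jar: the larger round one; light wood, loose, about 0.16 kg, 52 mm high. Plug 14 mm deep, tapering from 108 mm diameter to 94 mm at its bottom; plate 10 mm thick, 124 mm diameter, rests on the rim; on top a round knob of 26 mm diameter, 28 mm high, of dark wood. Starts plug down. Origin: centre of the plug's underside; z up. Closed, it lies 56 mm above the jar's origin.
- lid_small: The lid of the small round jar: the smaller round one; light wood, loose, about 0.10 kg, 52 mm high. Plug 14 mm deep, tapering from 76 mm diameter to 62 mm at its bottom; plate 10 mm thick, 92 mm diameter, rests on the rim; on top a round knob of 26 mm diameter, 28 mm high, of dark wood. Starts plug down. Origin: centre of the plug's underside; z up. Closed, it lies 81 mm above the jar's origin.
- lid_square: The lid of the square jar: square, fits in all four quarter turns; light wood, loose, about 0.16 kg, 52 mm high. Plug 14 mm deep, tapering from 90 x 90 mm to 76 x 76 mm at its bottom; plate 10 mm thick, 106 x 106 mm, rests on the rim; on top a square knob, 26 x 26 mm, its sides along x and y, 28 mm high, of dark wood. Starts plug down. Origin: centre of the plug's underside; z up; x and y along its sides. Closed, it lies 71 mm above the jar's origin.
- lid_oblong: The lid of the oblong jar: oblong, fits either way round; light wood, loose, about 0.17 kg, 52 mm high. Plug 14 mm deep, tapering from 74 x 120 mm to 60 x 106 mm at its bottom; plate 10 mm thick, 90 mm (x) by 136 mm (y), rests on the rim; on top a bar, 24 mm wide (x) and 60 mm long (y), 28 mm high, of dark wood. Starts plug down. Origin: centre of the plug's underside; z up; y along its long sides. Closed, it lies 48 mm above the jar's origin.
- mug: A bystander: loose striped cup with a handle, 65 x 92 mm with the handle, 49 mm high, standing among the jars and lids. Origin: middle of its underside (handle included).
- pepper_mill: A bystander: loose wooden pepper mill, 58 mm diameter, 170 mm high, standing at the left. Origin: centre of its underside; z up.

How it is judged:
By the outcome, as a careful person would: the job done as asked, in the order asked, and still so for the second after the job is handed in, with the robot touching nothing.
It also fails if it takes over 96 s, if anything falls off the work surface, if the arm or the gripper's body presses on something with over 40 N, if the wrist force passes 120 N, or if a joint passes its speed limit or range.

ROBOT

A 6-joint arm with a two-finger parallel gripper is mounted at the origin on a cart in front of the work surface, level with it; the furniture and walls round the work are solid. World frame = base frame: x ahead of the robot, y to its left, z up, the work surface at z = 0. Lengths are in m, angles in rad, forces in N, time in s.
With the tool pointing down it reaches from about 0.4 to 0.825 m from the base axis. Payload 7 kg.
Tool frame: the origin (TCP) lies at the centre of the arm's flange, where the gripper is bolted on; the fingertips stand 173 mm ahead of it and the grasp point (between the pads) lies 155 mm ahead of it; z points along the fingers, y is the line along which they close (so a half turn about z gives the same grasp; the last joint's range is limited). The gripper opens to 85 mm and grips with 20 to 120 N. Pads are 22 mm wide; open, the fingers measure 114 mm over their backs; the gripper's body (76 mm by 85 mm) begins 54 mm behind the grasp point. The pads swing forward as they close: fully open they stand 13 mm farther back than shut.
Start: joints at [1.494, 0.359, 0.012, 0, -1.224, -0.288], TCP at [0.241, 0.631, 0.405] pointing down, gripper open.
Joint ranges: [-3.07, 3.07], [-1.43, 2.12], [-1.02, 1.25], [-3.03, 1.67], [-3.05, -0], [-3.03, 3.03]. Speed limits (rad/s): [2.39, 2.39, 3.01, 3.14, 3.14, 3.14].

INTERFACE

Orientations are given as a rotation vector (axis times angle).
In Python, from cell import bot gives the robot as it stands. The module is installed in compiled form; this text tells all that it offers.
- The arm moves only by the shell command python3 -m jog 'ROWS'. ROWS is JSON, a list of rows, each a list of 7 numbers: the closure, from -1 (fully open) to 1 (shut), then the shift along the world's x, y, z normalised to -1 to 1, where 1 is 200 mm, then the turn, a rotation vector about the world's x, y, z normalised to -1 to 1, where 1 is 90 degrees. A call has 1 to 20 rows; each row is the pose to reach, as a shift and turn from the pose commanded when the call began; what a row does not reach only later rows make up. A row lasts 1/8 s, in which the tool goes at most 62.5 mm and 10.7 degrees, less where a joint would pass 70% of its speed; a pose out of reach is approached as far as the arm can. A call with a number of a shift or a turn outside -1 to 1 is refused whole. A call with a gripper value outside its range is refused whole. The fingers move at their own pace and stop on an object; the grip force is fixed at half the most. Time passes only in rows, so rows that repeat a pose let the fingers close. It gives the time, the measured TCP pose, the force, the opening and the grip force at its end, in the units of the state.
- bot.get_state(): the state, without advancing time (a new reading comes with each control period).
- bot.grab_frame(name): name is "scene" or "top"; returns (picture, depth): 420x560x3 uint8, red, green, blue; 420x560 float32, m along the optical axis (not along the pixel's ray), 0 where there is no reading.
- bot.camera_params(name): a dict with "mtx" (3x3 intrinsics, pixels), "dist" ([k1, k2, p1, p2, k3] as OpenCV has them; the pictures are not rectified), "R" (3x3) and "t" (3): a world point X has camera coordinates R X + t. Camera axes: x right, y down, z forward; pixel columns grow to the right and rows downward; lengths in m; the calibration is good to about 2 mm. A picture is of the moment at which its call begins. camera_params takes no time and is no camera call.
- bot.finish_job(): hands the job in; it is judged then, once.
Trained networks look in the newest picture that a camera, given by its name, has taken for a name from the list of things; names that differ only in an ending like _2 or _b are one class to them, and where a whole thing is asked for, a point or a joint stands for the part that bears it (a point fixed in the world has none). Each returns a list of dicts, best first, with "confidence" (0 to 1); they miss things now and then, are a little off and sometimes report something else, mostly with a low value. They report only what shows in the picture. A call takes as long as a camera call.
- bot.trace(camera, target): "region" (420x560 bool, what is visible of it) and "xy" ([column, row] in pixels, amid what is visible of it).
The state is a dict: "time": time; "q": joint angles; "dq": joint speeds; "joint_torque": joint torques, N m; "eef_pos": TCP position; "tool_rot": TCP orientation; "contact_force": force on the tool from outside, world axes, zero at the start; "moment": the same for the moment, N m; "finger_gap": finger opening in m; "gripper_force": force on a finger pad.
Only numpy, scipy, OpenCV 4.12 (cv2) and the standard library are available. Lean on these libraries where they do the work, as an engineer would, in place of code of your own. Each camera call takes 0.05 s, during which the arm holds its last target. There are 200 camera calls.

## Working session

There is one attempt and no reset: what is moved stays moved. The work goes in short steps, Python scripts to look and compute and a shell command to move; the robot and the scene stay as the last step left them, time stands still between calls to the robot, and variables do not carry over. Pictures are saved under pics/ and viewed, at most 14 in all, crops included, and the job is handed in when it is done.

```bash
mkdir -p pics; python3 - <<'E'
from cell import bot
import cv2
for n in("scene","top"):
    p,d=bot.grab_frame(n); cv2.imwrite(f"pics/{n}0.png",p[:,:,::-1])
    c=bot.camera_params(n); print(n,c)
s=bot.get_state();print(s["time"],s["eef_pos"],s["tool_rot"],s["finger_gap"])
E
```

```text
scene {'mtx': array([[453.62865085,   0.        , 279.28661646],
       [  0.        , 453.62865085, 206.47155951],
       [  0.        ,   0.        ,   1.        ]]), 'dist': array([-0.15399947,  0.        ,  0.        ,  0.        ,  0.        ]), 'R': array([[ 0.8710303 , -0.49100071, -0.01498426],
       [-0.38090862, -0.65583789, -0.65175554],
       [ 0.31018518,  0.57340646, -0.75828107]]), 't': array([-0.42599614,  0.29428297,  0.97331145])}
top {'mtx': array([[434.89226251,   0.        , 275.62568236],
       [  0.        , 434.89226251, 203.56761809],
       [  0.        ,   0.        ,   1.        ]]), 'dist': array([-0.04461676,  0.        ,  0.        ,  0.        ,  0.        ]), 'R': array([[-0.02714526, -0.99945665, -0.01869572],
       [-0.98004412,  0.03029294, -0.1964583 ],
       [ 0.1969179 ,  0.01298972, -0.98033393]]), 't': array([0.1087196 , 0.51512438, 1.15014193])}
0.1 [0.24075262 0.63042581 0.40386746] [ 3.08798941e+00 -5.69685094e-01 -1.70324831e-04] 0.08542899600992088
```

View pics/scene0.png

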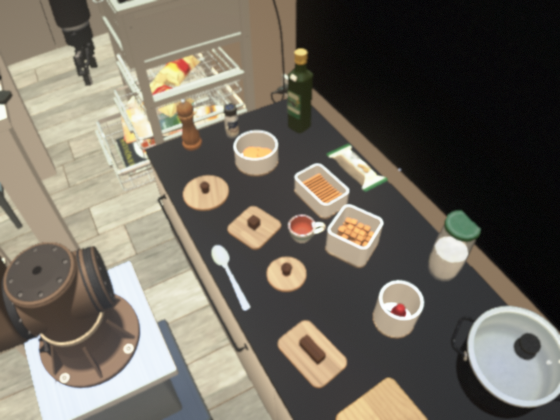

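View pics/top0.png

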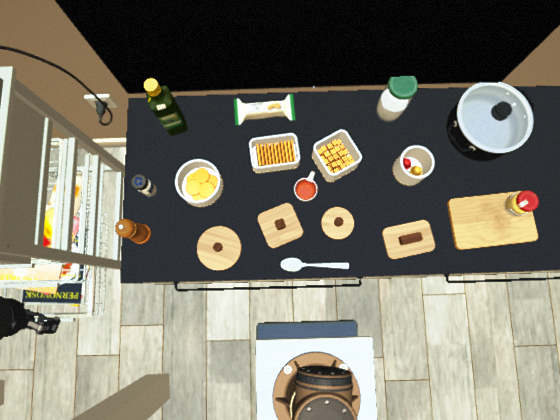

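Both pictures show all four lids and jars clear of the arm. In the top picture the lids are at about (218,248), (338,222), (280,226) and (409,240). The jars are at (198,183), (413,165), (336,155) and (274,153), the mug at (305,188) and the mill at (133,232).

```bash
cat > h.py <<'E'
from cell import bot
import numpy as np, cv2
H=dict(jar_large=.07,jar_small=.095,jar_square=.085,jar_oblong=.062,lid_large=.024,lid_small=.024,lid_square=.024,lid_oblong=.024,mug=.049,pepper_mill=.17)
def onplane(cam,uv,z):
    c=bot.camera_params(cam); n=cv2.undistortPoints(np.float64(uv).reshape(-1,1,2),c["mtx"],c["dist"])[:,0]
    d=np.c_[n,np.ones(len(n))]@c["R"]; o=-c["R"].T@c["t"]
    return o+d*((z-o[2])/d[:,2])[:,None]
def depthpts(cam,d,uv):
    c=bot.camera_params(cam); n=cv2.undistortPoints(np.float64(uv).reshape(-1,1,2),c["mtx"],c["dist"])[:,0]
    z=d[uv[:,1],uv[:,0]]; P=(np.c_[n,np.ones(len(n))]*z[:,None]-c["t"])@c["R"]; return P[z>0],uv[z>0]
def locate(cam,name,d,h=None,tol=.008):
    h=h or H[name]; r=bot.trace(cam,name)
    if not r: return print(cam,name,"none")
    r=r[0]; v,u=np.nonzero(r["region"]); P,uv=depthpts(cam,d,np.c_[u,v])
    k=abs(P[:,2]-h)<tol
    if k.sum()<15: return print(cam,name,"few",k.sum(),P[:,2].max())
    # keep largest blob
    m=np.zeros(d.shape,np.uint8); m[uv[k,1],uv[k,0]]=1
    n,l,s,_=cv2.connectedComponentsWithStats(m,connectivity=8); v,u=np.nonzero(l==1+s[1:,4].argmax())
    Q=onplane(cam,np.c_[u,v],h)[:,:2].astype(np.float32)
    rc=cv2.minAreaRect(Q*1000); (cx,cy),rad=cv2.minEnclosingCircle(Q*1000)
    print(cam,name,"conf%.2f"%r["confidence"],"zmed%.3f zmax%.3f"%(np.median(P[k,2]),P[:,2].max()),"rect",np.round(rc[0],1),np.round(rc[1],1),round(rc[2],1),"circ",round(cx,1),round(cy,1),round(2*rad,1))
E
python3 - <<'E'
from h import *
for cam in("top","scene"):
    p,d=bot.grab_frame(cam)
    for n in H: locate(cam,n,d)
    for n in("lid_large","lid_small","lid_square","lid_oblong"): locate(cam,n,d,.052)
E
```

```text
top jar_large conf0.85 zmed0.069 zmax0.077 rect [587.5 308.7] [124.2 121.1] 44.7 circ 585.9 309.0 126.7
top jar_small conf0.67 zmed0.094 zmax0.100 rect [ 614.5 -292.3] [87.5 93.3] 42.2 circ 614.6 -292.6 94.0
top jar_square conf0.94 zmed0.084 zmax0.091 rect [650.4 -79. ] [106.4 107.6] 27.8 circ 650.1 -79.5 133.0
top jar_oblong conf0.84 zmed0.061 zmax0.067 rect [667.9  94.1] [ 92.8 135.5] 6.1 circ 667.3 93.5 150.3
top lid_large conf0.77 zmed0.024 zmax0.058 rect [403.2 256.7] [120.4 122.7] 89.3 circ 403.5 256.8 124.0
top lid_small conf0.89 zmed0.024 zmax0.057 rect [464.7 -75. ] [87.3 87.8] 88.2 circ 464.4 -75.2 90.9
top lid_square none
top lid_oblong conf0.77 zmed0.024 zmax0.057 rect [ 411.8 -271.5] [ 90.1 135. ] 10.7 circ 412.4 -271.3 147.2
top mug conf0.78 zmed0.047 zmax0.054 rect [564.  11.] [76.2 63.1] 10.0 circ 566.9 5.1 86.4
top pepper_mill conf0.58 zmed0.168 zmax0.173 rect [449.3 479.2] [10.5 10.1] 88.4 circ 448.7 479.6 12.3
top lid_large conf0.77 zmed0.051 zmax0.058 rect [402.6 256.5] [23.5 22.9] 44.2 circ 403.5 256.3 25.3
top lid_small conf0.89 zmed0.051 zmax0.057 rect [464.1 -
[... 861 characters left out ...]
 79.4] [106.9 108.6] 22.0 circ 459.5 78.5 135.3
scene lid_oblong conf0.43 zmed0.024 zmax0.052 rect [567.3  23.3] [33.8 53.4] 56.1 circ 563.2 17.2 54.9
scene mug conf0.63 zmed0.047 zmax0.052 rect [562.2   6.2] [78.3 66.8] 6.1 circ 565.6 -1.2 86.6
scene pepper_mill few 8 0.16811382457750698
scene lid_large conf0.78 zmed0.051 zmax0.055 rect [402.  252.8] [26.9 21.5] 66.6 circ 402.4 252.1 28.5
scene lid_small conf0.74 zmed0.051 zmax0.054 rect [461.7 -81.2] [27.1 22.8] 60.0 circ 462.2 -82.1 28.7
scene lid_square conf0.85 zmed0.051 zmax0.056 rect [460.8  77.7] [27.6 28.4] 20.8 circ 459.1 77.7 35.6
scene lid_oblong conf0.43 zmed0.047 zmax0.052 rect [560.2   5. ] [76.8 65.8] 9.0 circ 564.5 -0.0 84.6
```

```bash
python3 -m jog '[[-1,0.4,-0.5,0,0,0,0],[-1,0.8,-1,0,0,0,0],[-1,0.8,-1,0,0,0,0],[-1,0.8,-1,0,0,0,0],[-1,0.8,-1,0,0,0,0],[-1,0.8,-1,0,0,0,0]]'; python3 -m jog '[[-1,0,-0.44,0,0,0,0],[-1,0,-0.88,0,0,0,0],[-1,0,-0.88,0,0,0,0],[-1,0,-0.88,-0.6,0,0,0],[-1,0,-0.88,-0.6,0,0,0],[-1,0,-0.88,-0.6,0,0,0],[-1,0,-0.88,-0.6,0,0,0]]'
```

```text
time: 2.35
eef_pos: [0.4012, 0.4302, 0.405]
tool_rot: [-3.089, 0.572, -0.0]
contact_force: [0.5, -0.3, 0.8]
finger_gap: 0.0854
gripper_force: 0.0
time: 3.22
eef_pos: [0.4013, 0.2562, 0.2864]
tool_rot: [-3.089, 0.567, -0.002]
contact_force: [1.0, 0.8, 0.2]
finger_gap: 0.0854
gripper_force: 0.0
```

```bash
python3 -m jog '[[-1,0,-0.02,-0.2,0,0,0],[-1,0,-0.02,-0.41,0,0,0],[-1,0,-0.02,-0.41,0,0,0],[-1,0,-0.02,-0.41,0,0,0],[1,0,-0.02,-0.41,0,0,0],[1,0,-0.02,-0.41,0,0,0],[1,0,-0.02,-0.41,0,0,0],[1,0,-0.02,-0.41,0,0,0],[1,0,-0.02,-0.41,0,0,0],[1,0,-0.02,-0.41,0,0,0],[1,0,-0.02,-0.41,0,0,0]]'; python3 -m jog '[[1,0,0,0.2,0,0,0],[1,0,0,0.4,0,0,0],[1,0,0,0.6,0,0,0],[1,0,0,0.6,0,0,0],[1,0,0,0.6,0,0,0]]'; python3 - <<'E'
from h import *
for cam in("top","scene"):
    p,d=bot.grab_frame(cam); cv2.imwrite(f"pics/{cam}1.png",p[:,:,::-1])
    locate(cam,"lid_large",d,.024+.12,.01); locate(cam,"jar_large",d)
E
```

```text
time: 4.6
eef_pos: [0.4012, 0.2511, 0.2037]
tool_rot: [-3.088, 0.569, -0.002]
contact_force: [-2.0, 1.0, 10.4]
finger_gap: 0.0237
gripper_force: 58.3
time: 5.22
eef_pos: [0.4004, 0.2501, 0.3221]
tool_rot: [3.089, -0.57, -0.001]
contact_force: [0.1, -0.9, -2.0]
finger_gap: 0.0238
gripper_force: 59.2
top lid_large conf0.70 zmed0.143 zmax0.260 rect [390.  236.2] [ 87.  122.2] 54.0 circ 400.4 250.7 123.6
top jar_large conf0.96 zmed0.069 zmax0.584 rect [595.4 302.3] [125.5 100.3] 53.8 circ 586.4 309.0 125.9
scene lid_large conf0.75 zmed0.141 zmax0.237 rect [398.2 241.1] [124.4 121.4] 81.6 circ 399.5 242.6 128.6
scene jar_large conf0.71 zmed0.068 zmax0.075 rect [584.8 300.8] [127.7 118.9] 64.4 circ 583.6 300.9 129.2
```

View pics/scene1.png

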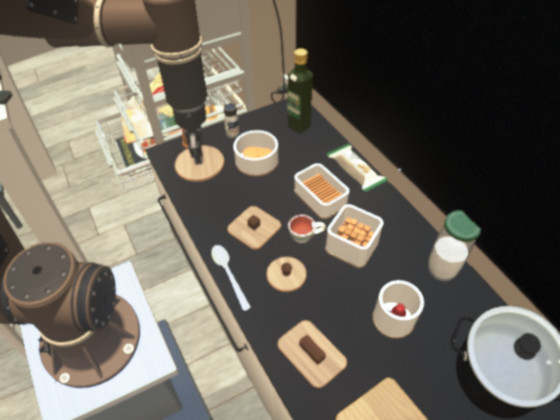

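The scene picture shows the lid held level by its knob at about (199,160), with everything else where it was. The top camera agrees with the arm, so I use its measurements.

```bash
python3 -m jog '[[1,0.3,0.1,0,0,0,0],[1,0.6,0.2,0,0,0,0],[1,0.93,0.29,0,0,0,0],[1,0.93,0.29,0,0,0,0],[1,0.93,0.29,0,0,0,0],[1,0.93,0.29,-0.15,0,0,0],[1,0.93,0.29,-0.2,0,0,0],[1,0.93,0.29,-0.25,0,0,0],[1,0.93,0.29,-0.29,0,0,0],[1,0.93,0.29,-0.31,0,0,0],[1,0.93,0.29,-0.32,0,0,0],[1,0.93,0.29,-0.32,0,0,0]]'; python3 - <<'E'
from h import *
p,d=bot.grab_frame("top"); locate("top","lid_large",d,.08,.012)
E
```

```text
time: 7.02
eef_pos: [0.5867, 0.3085, 0.2598]
tool_rot: [-3.089, 0.569, -0.001]
contact_force: [-3.2, -1.2, 4.8]
finger_gap: 0.0239
gripper_force: 59.9
top lid_large conf0.82 zmed0.080 zmax0.226 rect [578. 303.] [100.3 121.2] 33.9 circ 586.8 309.8 122.9
```

```bash
python3 -m jog '[[-1,0,0,0,0,0,0],[-1,0,0,0,0,0,0],[-1,0,0,0,0,0,0],[-1,0,0,0,0,0,0],[-1,0,0,0.25,0,0,0],[-1,0,0,0.5,0,0,0],[-1,-0.2,-0.3,0.5,0,0,0],[-1,-0.4,-0.6,0.5,0,0,0],[-1,-0.6,-1,0.5,0,0,0],[-1,-0.6,-1,0.5,0,0,0],[-1,-0.6,-1,0.5,0,0,0]]'; python3 - <<'E'
from h import *
p,d=bot.grab_frame("top"); cv2.imwrite("pics/top2.png",p[:,:,::-1]); locate("top","lid_large",d,.080,.012);locate("top","jar_large",d);locate("top","lid_square",d);locate("top","lid_small",d)
E
python3 -m jog '[[-1,0,-0.3,0,0,0,0],[-1,-0.01,-0.6,0,0,0,0],[-1,-0.01,-0.92,0,0,0,0],[-1,-0.01,-0.92,-0.2,0,0,0],[-1,-0.01,-0.92,-0.45,0,0,0],[-1,-0.01,-0.92,-0.45,0,0,0],[-1,-0.01,-0.92,-0.45,0,0,0]]'
```

```text
time: 8.5
eef_pos: [0.4651, 0.1061, 0.3593]
tool_rot: [-3.088, 0.573, -0.001]
contact_force: [0.7, 0.5, 1.0]
finger_gap: 0.0857
gripper_force: 0.0
top lid_large conf0.90 zmed0.080 zmax0.578 rect [605.5 322.9] [ 77.8 121.8] 36.5 circ 588.8 310.4 122.4
top jar_large none
top lid_square none
top lid_small conf0.98 zmed0.024 zmax0.057 rect [464.1 -76.5] [86.4 90.1] 24.6 circ 463.7 -76.8 91.6
time: 9.62
eef_pos: [0.466, -0.0749, 0.2698]
tool_rot: [3.089, -0.568, 0.001]
contact_force: [0.3, 0.6, 1.2]
finger_gap: 0.0854
gripper_force: 0.0
```

View pics/top2.png

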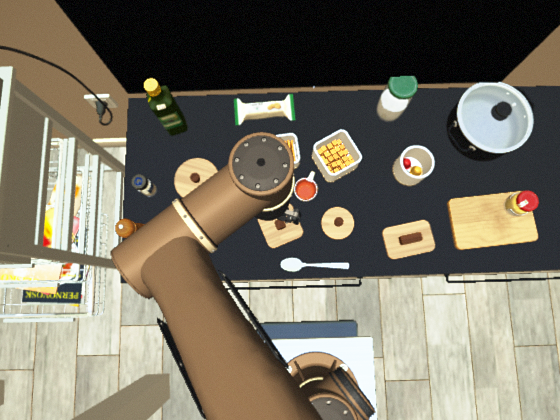

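The large lid lies flat on its jar at about (195,178); the arm is on its way to the small lid at (338,222), and the mug is untouched.

```bash
python3 -m jog '[[-1,-0.01,-0.01,-0.2,0,0,0],[-1,-0.01,-0.01,-0.33,0,0,0],[-1,-0.01,-0.01,-0.33,0,0,0],[-1,-0.01,-0.01,-0.33,0,0,0],[1,-0.01,-0.01,-0.33,0,0,0],[1,-0.01,-0.01,-0.33,0,0,0],[1,-0.01,-0.01,-0.33,0,0,0],[1,-0.01,-0.01,-0.33,0,0,0],[1,-0.01,-0.01,-0.33,0,0,0],[1,-0.01,-0.01,-0.33,0,0,0],[1,-0.01,-0.01,-0.33,0,0,0]]'; python3 -m jog '[[1,0,0,0.25,0,0,0],[1,0,0,0.5,0,0,0],[1,0,0,0.75,0,0,0],[1,0,0,0.75,0,0,0],[1,0,0,0.75,0,0,0]]'; python3 - <<'E'
from h import *
p,d=bot.grab_frame("top"); locate("top","lid_small",d,.174,.012);locate("top","jar_small",d);locate("top","lid_square",d)
E
```

```text
time: 11.0
eef_pos: [0.4629, -0.0774, 0.2033]
tool_rot: [3.09, -0.569, 0.001]
contact_force: [-2.8, 1.2, 8.2]
finger_gap: 0.024
gripper_force: 58.4
time: 11.62
eef_pos: [0.4623, -0.0775, 0.3521]
tool_rot: [-3.089, 0.57, 0.001]
contact_force: [0.2, 0.5, -0.3]
finger_gap: 0.0241
gripper_force: 59.1
top lid_small conf0.88 zmed0.173 zmax0.555 rect [438.  -70.5] [85.3 40.5] 73.2 circ 447.3 -73.4 86.2
top jar_small conf0.90 zmed0.094 zmax0.100 rect [ 613.8 -311.6] [52.7 93.2] 88.3 circ 614.3 -292.7 94.3
top lid_square none
```

```bash
python3 -m jog '[[1,0.2,-0.3,0,0,0,0],[1,0.4,-0.6,0,0,0,0],[1,0.76,-1,0,0,0,0],[1,0.76,-1,0,0,0,0],[1,0.76,-1,0,0,0,0],[1,0.76,-1,0,0,0,0]]';python3 -m jog '[[1,0,-0.08,0,0,0,0],[1,0,-0.08,0,0,0,0]]'; python3 - <<'E'
from h import *
p,d=bot.grab_frame("top"); locate("top","lid_small",d,.174,.012);locate("top","lid_square",d);cv2.imwrite("pics/top3.png",p[:,:,::-1]);
E
```

```text
time: 12.58
eef_pos: [0.6146, -0.2777, 0.3506]
tool_rot: [-3.089, 0.571, 0.005]
contact_force: [-0.3, 0.4, -1.1]
finger_gap: 0.0242
gripper_force: 59.3
time: 12.82
eef_pos: [0.6143, -0.2937, 0.3532]
tool_rot: [3.089, -0.57, 0.001]
contact_force: [-0.8, -0.5, -1.5]
finger_gap: 0.0241
gripper_force: 59.4
top lid_small conf0.47 zmed0.173 zmax0.205 rect [ 595.2 -318.3] [21.2 40.2] 42.1 circ 591.9 -321.3 41.2
top lid_square conf0.70 zmed0.024 zmax0.059 rect [463.   83.9] [106.  104.3] 21.0 circ 462.4 83.7 131.5
```

```bash
python3 -m jog '[[1,0,0,-0.15,0,0,0],[1,0,0,-0.22,0,0,0],[1,0,0,-0.27,0,0,0],[1,0,0,-0.31,0,0,0],[1,0,0,-0.33,0,0,0],[1,0,0,-0.345,0,0,0],[1,0,0,-0.345,0,0,0]]'
```

```text
time: 13.85
eef_pos: [0.615, -0.2936, 0.2844]
tool_rot: [3.089, -0.57, 0.002]
contact_force: [-0.2, 1.0, 1.0]
finger_gap: 0.0238
gripper_force: 59.5
```

View pics/top3.png

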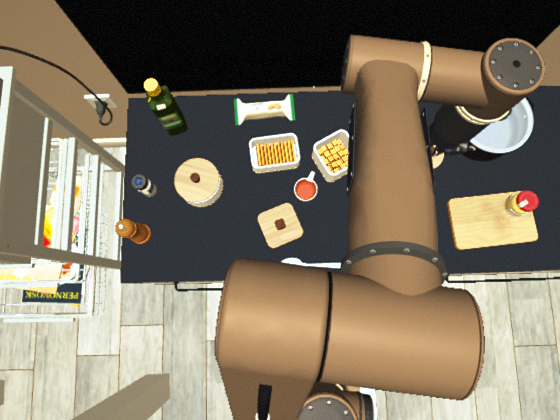

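The large lid lies on its jar at about (198,181) and the square lid waits at (280,225). The arm hides the small jar.

```bash
python3 -m jog '[[-1,0,0,-0.005,0,0,0],[-1,0,0,-0.005,0,0,0],[-1,0,0,0,0,0,0],[-1,0,0,0,0,0,0],[-1,0,0,0.25,0,0,0],[-1,0,0,0.4,0,0,0],[-1,-0.2,0.3,0.4,0,0,-0.1],[-1,-0.4,0.6,0.4,0,0,-0.2],[-1,-0.7,1,0.4,0,0,-0.3],[-1,-0.755,1,0.4,0,0,-0.4],[-1,-0.755,1,0.4,0,0,-0.531],[-1,-0.755,1,0.4,0,0,-0.531]]'; python3 -m jog '[[-1,0,0.3,0,0,0,0],[-1,0,0.6,0,0,0,0],[-1,0,0.885,0,0,0,0],[-1,0,0.885,-0.2,0,0,0],[-1,0,0.885,-0.4,0,0,0],[-1,0,0.885,-0.5,0,0,0],[-1,0,0.885,-0.5,0,0,0]]';python3 - <<'E'
from h import *
p,d=bot.grab_frame("top"); cv2.imwrite("pics/top4.png",p[:,:,::-1]); locate("top","lid_small",d,.105,.012);locate("top","lid_oblong",d);locate("top","lid_square",d);locate("top","jar_small",d)
E
```

```text
time: 15.35
eef_pos: [0.4636, -0.0929, 0.3644]
tool_rot: [-2.595, 1.769, -0.002]
contact_force: [0.7, -0.5, 0.8]
finger_gap: 0.0851
gripper_force: 0.0
time: 16.23
eef_pos: [0.464, 0.083, 0.2621]
tool_rot: [2.593, -1.768, -0.002]
contact_force: [-0.2, 0.2, -0.0]
finger_gap: 0.0852
gripper_force: 0.0
top lid_small conf0.69 zmed0.105 zmax0.139 rect [ 614.1 -293.1] [87.1 86.9] 88.3 circ 615.5 -291.7 91.3
top lid_oblong conf0.76 zmed0.024 zmax0.059 rect [ 412.  -271.6] [ 89.8 134.8] 10.7 circ 412.3 -272.2 147.6
top lid_square conf0.87 zmed0.024 zmax0.041 rect [430.9 105.1] [63.9 43.9] 29.1 circ 431.7 104.0 70.1
top jar_small conf0.89 zmed0.095 zmax0.105 rect [ 586.  -272.8] [76.3 25.8] 56.2 circ 596.2 -279.5 76.3
```

View pics/top4.png

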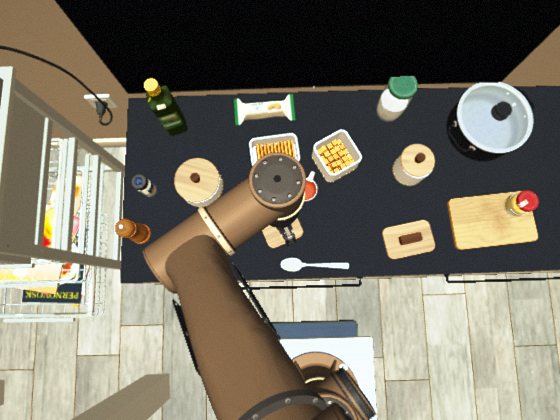

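The small lid lies on its jar at about (413,160), and the gripper is above the square lid.

```bash
python3 -m jog '[[-1,-0.005,0.005,-0.2,0,0,0],[-1,-0.005,0.005,-0.3,0,0,0],[-1,-0.005,0.005,-0.3,0,0,0],[-1,-0.005,0.005,-0.3,0,0,0],[1,-0.005,0.005,-0.3,0,0,0],[1,-0.005,0.005,-0.3,0,0,0],[1,-0.005,0.005,-0.3,0,0,0],[1,-0.005,0.005,-0.3,0,0,0],[1,-0.005,0.005,-0.3,0,0,0],[1,-0.005,0.005,-0.3,0,0,0],[1,-0.005,0.005,-0.3,0,0,0]]'; python3 -m jog '[[1,0,0,0.25,0,0,0],[1,0,0,0.5,0,0,0],[1,0,0,0.7,0,0,0],[1,0,0,0.7,0,0,0],[1,0,0,0.7,0,0,0]]'; python3 - <<'E'
from h import *
p,d=bot.grab_frame("top"); locate("top","lid_square",d,.164,.012);locate("top","jar_square",d);locate("top","mug",d)
p,d=bot.grab_frame("scene"); locate("scene","lid_square",d,.164,.012);locate("scene","jar_square",d)
E
```

```text
time: 17.85
eef_pos: [0.4629, 0.0846, 0.2042]
tool_rot: [-2.594, 1.772, -0.0]
contact_force: [-2.5, 1.7, 5.7]
finger_gap: 0.0246
gripper_force: 60.2
time: 18.48
eef_pos: [0.4623, 0.0843, 0.343]
tool_rot: [2.593, -1.773, -0.001]
contact_force: [-0.1, -0.4, -1.4]
finger_gap: 0.0251
gripper_force: 59.9
top lid_square conf0.61 zmed0.163 zmax0.360 rect [428.8 103.1] [55.6 44.6] 20.4 circ 428.0 103.1 63.4
top jar_square conf0.68 zmed0.084 zmax0.092 rect [650.3 -78.9] [106.4 108.3] 27.8 circ 649.5 -78.8 134.3
top mug conf0.57 zmed0.048 zmax0.055 rect [566.5  -7.6] [28.7 84.9] 82.6 circ 567.6 0.5 85.8
scene lid_square conf0.74 zmed0.162 zmax0.192 rect [459.6  77.4] [105.9 108.9] 22.3 circ 458.1 75.2 130.9
scene jar_square conf0.77 zmed0.083 zmax0.089 rect [647.3 -84.3] [111.6 105.8] 28.2 circ 648.2 -85.1 134.9
```

```bash
python3 -m jog '[[1,0.3,-0.27,0,0,0,0.03],[1,0.6,-0.54,0,0,0,0.07],[1,0.94,-0.815,0,0,0,0.07],[1,0.94,-0.815,0,0,0,0.07],[1,0.94,-0.815,0,0,0,0.07],[1,0.94,-0.815,-0.15,0,0,0.07],[1,0.94,-0.815,-0.22,0,0,0.07],[1,0.94,-0.815,-0.27,0,0,0.07],[1,0.94,-0.815,-0.31,0,0,0.07],[1,0.94,-0.815,-0.33,0,0,0.07],[1,0.94,-0.815,-0.34,0,0,0.07],[1,0.94,-0.815,-0.34,0,0,0.07]]'
```

```text
time: 20.32
eef_pos: [0.6509, -0.0784, 0.276]
tool_rot: [-2.687, 1.627, -0.001]
contact_force: [0.6, -0.7, -1.3]
finger_gap: 0.0247
gripper_force: 59.9
```

```bash
python3 -m jog '[[1,0,0,-0.005,0,0,0],[-1,0,0,-0.005,0,0,0],[-1,0,0,-0.005,0,0,0],[-1,0,0,-0.005,0,0,0],[-1,0,0,-0.005,0,0,0],[-1,0,0,0.25,0,0,0],[-1,0,0,0.4,0,0,0],[-1,-0.3,-0.3,0.4,0,0,-0.1],[-1,-0.6,-0.6,0.4,0,0,-0.19],[-1,-1,-0.965,0.4,0,0,-0.19],[-1,-1,-0.965,0.4,0,0,-0.19],[-1,-1,-0.965,0.4,0,0,-0.19],[-1,-1,-0.965,0.4,0,0,-0.19]]'; python3 -m jog '[[-1,-0.19,0,0,0,0,0],[-1,-0.19,0,-0.2,0,0,0],[-1,-0.19,0,-0.45,0,0,0],[-1,-0.19,0,-0.45,0,0,0],[-1,-0.19,0,-0.45,0,0,0]]';python3 - <<'E'
from h import *
p,d=bot.grab_frame("top"); cv2.imwrite("pics/top5.png",p[:,:,::-1]); locate("top","lid_square",d,.095,.012);locate("top","jar_square",d);locate("top","jar_oblong",d)
p,d=bot.grab_frame("scene"); cv2.imwrite("pics/scene5.png",p[:,:,::-1])
E
```

```text
time: 21.95
eef_pos: [0.4492, -0.2726, 0.3561]
tool_rot: [-2.413, 2.012, -0.001]
contact_force: [0.2, 0.4, -0.3]
finger_gap: 0.0852
gripper_force: 0.0
time: 22.58
eef_pos: [0.414, -0.2715, 0.2671]
tool_rot: [2.417, -2.007, 0.002]
contact_force: [-0.1, 0.6, 0.4]
finger_gap: 0.0854
gripper_force: 0.0
top lid_square conf0.72 zmed0.095 zmax0.487 rect [651.9 -78.2] [106.3 105.8] 26.9 circ 652.7 -79.6 132.6
top jar_square conf0.68 zmed0.080 zmax0.086 rect [590.4 -54.2] [13.5  2. ] 41.6 circ 590.4 -54.2 13.6
top jar_oblong conf0.97 zmed0.061 zmax0.071 rect [668.3  94.2] [ 92.  135.5] 6.1 circ 668.9 94.3 149.6
```

View pics/scene5.png

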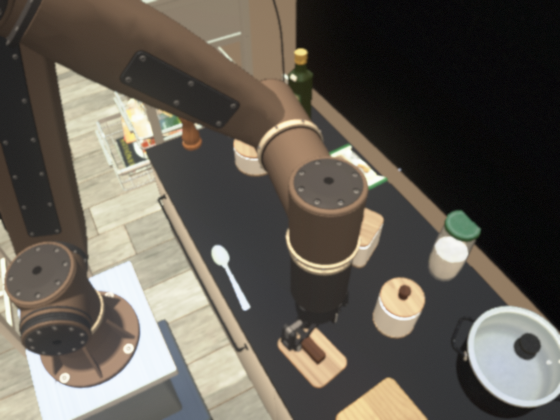

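The scene picture shows the small jar closed at (400,305) and the gripper above the oblong lid at (312,350). The large and square lids are partly hidden.

```bash
python3 -m jog '[[-1,-0.008,0,-0.2,0,0,0],[-1,-0.008,0,-0.32,0,0,0],[-1,-0.008,0,-0.32,0,0,0],[-1,-0.008,0,-0.32,0,0,0],[1,-0.008,0,-0.32,0,0,0],[1,-0.008,0,-0.32,0,0,0],[1,-0.008,0,-0.32,0,0,0],[1,-0.008,0,-0.32,0,0,0],[1,-0.008,0,-0.32,0,0,0],[1,-0.008,0,-0.32,0,0,0],[1,-0.008,0,-0.32,0,0,0]]'; python3 -m jog '[[1,0,0,0.25,0,0,0],[1,0,0,0.5,0,0,0],[1,0,0,0.85,0,0,0],[1,0,0,0.85,0,0,0],[1,0,0,0.85,0,0,0]]'; python3 -m jog '[[1,0.3,0.3,0,0,0,0],[1,0.6,0.6,0,0,0,-0.03],[1,0.9,1,0,0,0,-0.05],[1,1,1,0,0,0,-0.05],[1,1,1,0,0,0,-0.05],[1,1,1,0,0,0,-0.05],[1,1,1,0,0,0,-0.05]]'
```

```text
time: 24.2
eef_pos: [0.4113, -0.2715, 0.2022]
tool_rot: [-2.416, 2.008, -0.001]
contact_force: [-1.3, 1.4, 5.8]
finger_gap: 0.0231
gripper_force: 59.8
time: 24.82
eef_pos: [0.4109, -0.2713, 0.3717]
tool_rot: [-2.415, 2.008, -0.001]
contact_force: [0.6, 0.4, -1.9]
finger_gap: 0.023
gripper_force: 59.7
time: 25.7
eef_pos: [0.6106, -0.0715, 0.3694]
tool_rot: [2.333, -2.1, -0.004]
contact_force: [-1.3, -0.1, -0.6]
finger_gap: 0.0232
gripper_force: 59.7
```

```bash
python3 -m jog '[[1,0.1,0.3,0,0,0,0],[1,0.2,0.6,0,0,0,0],[1,0.285,0.83,0,0,0,0],[1,0.285,0.83,0,0,0,0],[1,0.285,0.83,-0.2,0,0,0],[1,0.285,0.83,-0.35,0,0,0],[1,0.285,0.83,-0.35,0,0,0],[1,0.285,0.83,-0.35,0,0,0]]'; python3 - <<'E'
from h import *
s=bot.get_state(); h=s["eef_pos"][2]-.2022+.024
p,d=bot.grab_frame("scene"); cv2.imwrite("pics/scene6.png",p[:,:,::-1]); locate("scene","lid_oblong",d,h,.012); locate("scene","jar_oblong",d)
E
```

```text
time: 26.7
eef_pos: [0.6685, 0.0937, 0.3031]
tool_rot: [-2.334, 2.102, -0.002]
contact_force: [-0.7, 0.1, -0.8]
finger_gap: 0.0229
gripper_force: 59.7
scene lid_oblong conf0.84 zmed0.124 zmax0.156 rect [666.1  85.7] [ 93.2 139.7] 4.2 circ 660.8 84.4 146.0
scene jar_oblong conf0.70 zmed0.060 zmax0.117 rect [665.3  89. ] [ 92.6 141.4] 8.0 circ 663.7 86.9 148.4
```

View pics/scene6.png

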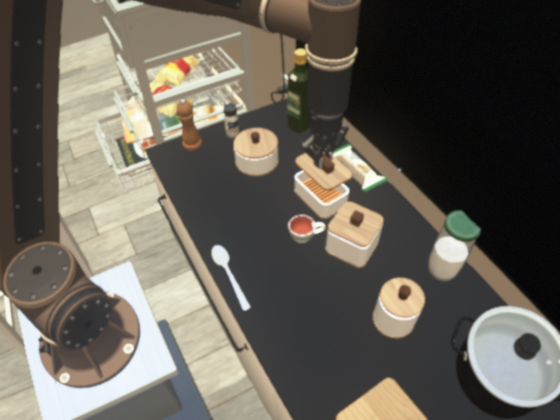

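The three other jars are closed with their lids flat, at (257,148), (357,225) and (400,300). The oblong lid hangs in line above its jar at (322,175).

```bash
python3 -m jog '[[1,0,0,-0.1,0,0,0],[1,0,0,-0.16,0,0,0],[1,0,0,-0.2,0,0,0],[1,0,0,-0.24,0,0,0],[1,0,0,-0.26,0,0,0],[1,0,0,-0.265,0,0,0],[1,0,0,-0.265,0,0,0]]'
```

```text
time: 27.72
eef_pos: [0.668, 0.0946, 0.2503]
tool_rot: [-2.335, 2.101, -0.001]
contact_force: [-6.1, 1.7, 7.7]
finger_gap: 0.0228
gripper_force: 61.0
```

Home, with light contact. Release, retreat and check.

```bash
python3 -m jog '[[-1,0,0,0,0,0,0],[-1,0,0,0,0,0,0],[-1,0,0,0,0,0,0],[-1,0,0,0,0,0,0],[-1,0,0,0.25,0,0,0],[-1,0,0,0.5,0,0,0],[-1,0,0,0.75,0,0,0],[-1,-0.3,0.2,0.9,0,0,0],[-1,-0.6,0.6,0.9,0,0,0],[-1,-1,1,0.9,0,0,0],[-1,-1,1,0.9,0,0,0],[-1,-1,1,0.9,0,0,0]]';python3 -m jog '[[-1,0,0.3,0,0,0,0],[-1,0,0.6,0,0,0,0],[-1,0,1,0,0,0,0],[-1,0,1,0,0,0,0],[-1,0,1,0,0,0,0]]'; python3 - <<'E'
from h import *
Z=dict(lid_large=.08,lid_small=.105,lid_square=.095,lid_oblong=.072)
for cam in("scene","top"):
    p,d=bot.grab_frame(cam); cv2.imwrite(f"pics/{cam}7.png",p[:,:,::-1])
    for n,z in Z.items(): locate(cam,n,d,z,.008)
    locate(cam,"mug",d)
E
```

```text
time: 29.22
eef_pos: [0.4663, 0.296, 0.4291]
tool_rot: [-2.336, 2.1, 0.0]
contact_force: [0.5, -0.3, -0.3]
finger_gap: 0.0852
gripper_force: 0.0
time: 29.85
eef_pos: [0.4679, 0.4957, 0.4276]
tool_rot: [2.335, -2.099, 0.001]
contact_force: [1.1, -0.4, -0.4]
finger_gap: 0.0858
gripper_force: 0.0
scene lid_large conf0.58 zmed0.080 zmax0.111 rect [584.3 303.3] [118.6 122.1] 59.5 circ 583.9 305.1 127.5
scene lid_small conf0.84 zmed0.104 zmax0.136 rect [ 614.6 -294.7] [90.2 90.4] 7.3 circ 612.8 -295.1 94.6
scene lid_square conf0.72 zmed0.102 zmax0.136 rect [ 587.2 -304.7] [29.2 81.1] 21.6 circ 598.7 -300.1 81.1
scene lid_oblong conf0.98 zmed0.071 zmax0.102 rect [667.1  88.5] [ 91.5 137.4] 5.8 circ 667.8 87.6 149.6
scene mug conf0.61 zmed0.047 zmax0.052 rect [561.2   5.9] [76.4 65.1] 10.0 circ 564.5 -0.8 85.2
top lid_large conf0.67 zmed0.080 zmax0.113 rect [587.2 310.1] [122.  121.8] 88.2 circ 586.6 310.2 125.0
top lid_small conf0.74 zmed0.105 zmax0.138 rect [ 615.6 -291.9] [89.8 89.8] 88.3 circ 616.3 -291.7 93.0
top lid_square conf0.61 zmed0.095 zmax0.127 rect [651.7 -77.9] [106.3 106.7] 28.0 circ 652.3 -77.9 134.2
top lid_oblong conf0.64 zmed0.072 zmax0.106 rect [668.2  93.5] [ 90.7 134.5] 6.0 circ 668.1 94.2 146.6
top mug conf0.76 zmed0.048 zmax0.056 rect [561.7   4.9] [65.1 76.8] 30.5 circ 567.7 4.7 88.1
```

View pics/scene7.png

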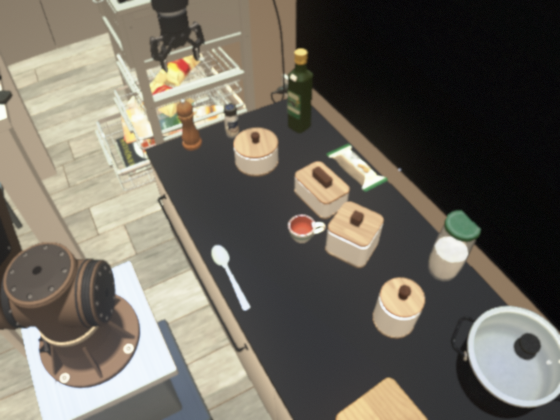

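All four lids lie flat on their jars at (257,147), (322,185), (357,225) and (400,300), at the expected heights. The mug at (303,229) and the mill at (190,125) have not moved, and the arm is clear.

```bash
python3 -c "
from cell import bot
print(bot.finish_job())"
```

```text
the job is handed in; nothing more can be done
None
```

All four jars are closed with their matching lids flat on the rims, the mug and pepper mill were not disturbed, and the job is handed in at about 30 s of the 96 s allowed.

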